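Let down the wound ratchet tensioner

ROBOT

A 6-joint arm with a two-finger parallel gripper is mounted at the origin on the work surface. World frame = base frame: x ahead of the robot, y to its left, z up, the work surface at z = 0. Lengths are in m, angles in rad, forces in N, time in s.
With the tool pointing down it reaches from about 0.35 to 0.775 m from the base axis. Payload 5.5 kg.
Tool frame: the origin (TCP) lies on the mounting face of the last link; the fingertips stand 173 mm ahead of it and the grasp point (between the pads) lies 155 mm ahead of it; z points along the fingers, y is the direction in which the jaws open and shut (so a half turn about z gives the same grasp; the last joint's range is limited). The gripper opens to 85 mm and grips with 20 to 120 N. Pads are 22 mm wide; open, the fingers measure 114 mm over their backs; the gripper's body (76 mm by 85 mm) begins 54 mm behind the grasp point. The pads swing forward as they close: fully open they stand 13 mm farther back than shut.
Start: joints at [1.068, 0.313, 0.046, 1.304, 0, 1.431], TCP at [0.204, 0.538, 0.405] pointing down, gripper open.
Joint ranges: [-2.76, 2.76], [-0.86, 1.69], [-1.03, 1.26], [-2.2, 2.34], [-1.47, 1.5], [-3.14, 3.14]. Speed limits (rad/s): [2.57, 2.57, 3.14, 3.14, 3.14, 3.14].

INTERFACE

Orientations are given as a unit quaternion [w, x, y, z].
In Python, from workcell import get_state, eyes, env gives the robot as it stands. The module is installed in compiled form; this text tells all that it offers.
- The arm moves only by the tool carry_out, never from a script. Its argument "motion" is a list of rows, each an object of numbers: "jaw": the opening, from -1 (shut) to 1 (fully open); "tx", "ty", "tz": the shift along the tool's x, y, z in cm; "wx", "wy", "wz": the turn, a rotation vector about the tool's x, y, z in degrees. In form: [{"jaw": .., "tx": .., "ty": .., "tz": .., "wx": .., "wy": .., "wz": ..}, ...]. A call has 1 to 20 rows; each row shifts and turns the commanded pose from where the row before left it, along the tool's axes as they then stand; what a row does not reach is not made up. A row lasts 1/8 s, in which the tool goes at most 62.5 mm and 10.7 degrees, less where a joint would pass 70% of its speed; a pose out of reach is approached as far as the arm can. A call with a gripper value outside its range is refused whole. The fingers move at their own pace and stop on an object; "force" is the grip in N (left out, the last holds). Time passes only in rows, so rows that do not move let the fingers close. It gives the time, the measured TCP pose, the force and the opening at its end, in the units of the state.
- get_state(): the state, without advancing time (a new reading comes with each control period).
- eyes.read_camera(name): name is "side" or "top"; returns the picture (480x640x3 uint8, blue, green, red); there is no depth.
- eyes.calibration(name): a dict with "K" (3x3 intrinsics, pixels), "camera_from_world" (4x4, takes a point from world to camera coordinates). Camera axes: x right, y up, looking along -z (the intrinsics and any distortion apply to the point x, -y, -z); pixel columns grow to the right and rows downward; lengths in m; the calibration is good to about 2 mm. A picture is of the moment at which its call begins. calibration takes no time and is no camera call.
- env.hand_in(): hands the job in, once; it reports no verdict.
The state is a dict: "clock": time; "joint_pos": joint angles; "qvel": joint speeds; "tau": joint torques, N m; "tcp_pos": TCP position; "orientation": TCP orientation; "wrist_force": force on the tool from outside, world axes, zero at the start; "ft_torque": the same for the moment, N m; "finger_gap": finger opening in m.
Only numpy, scipy, OpenCV 4.12 (cv2) and the standard library are available. Lean on these libraries where they do the work, as an engineer would, in place of code of your own. Each camera call takes 0.05 s, during which the arm holds its last target.

TASK

The rib-bending jig's ratchet tensioner on the bench has been left wound up. Flick its pawl lever fully over to the off side, take the spring's load on the crank so that the pawl lets go of the wheel, then ease the drum back by the crank, never letting it spin back by itself, until the spring is fully let down on its stop. Leave the pawl off and do not shift the other things on the bench.

Things in the scene. Friction and masses are not known exactly. Their poses are not given: they have to be found in the camera images.
- tensioner: The tensioner's base, a dark steel plate 240 x 240 x 12 mm bolted to the bench. Origin on the drum axis at bench height; the plate's centre lies at (35, 35) mm in its own x, y; z up.
- drum_axis (a point): Point on the drum's upright axis, 120 mm above the bench, level with the middle of the crank knob; fixed to the tensioner. On the axis turn a steel ratchet wheel with 44 saw teeth (132 mm across, 18 to 34 mm above the bench), over it a drum (92 mm across, up to 78 mm) and on top a steel crank arm 18 mm wide (84 to 94 mm above the bench, reaching 71 mm from the axis).
- knob_grip (a point): Middle of the crank's dark wooden knob, 65 mm from the drum axis: an upright round handle 22 mm across, from 96 to 142 mm above the bench. It spins freely on its own pin, so it can be held while the crank is led round in a circle with the hand's orientation unchanged.
- drum (a joint): Turn of drum, wheel and crank (rad) about the upright axis. 0 = let down, on its stop; positive = wound on, anticlockwise seen from above (eased back clockwise); starts at 1.8 to 3.2. The spring pulls clockwise with 0.14 N m/rad x (value + 1.5 rad): 6 to 10 N at the knob when wound, 3 N at the stop. Let go with the pawl off, it spins back too fast (over 3 rad/s).
- lever_stud (a point): Middle of the pawl lever's upright dark steel stud, 14 mm across, from 44 to 78 mm above the bench, 45 mm from the lever pivot. Pushing the stud clockwise (seen from above) about the pivot turns the lever to off. At the start the crank stands on the other side of the drum from the stud.
- lever_pivot (a point): Point on the upright axis on which both lever and pawl turn, 61 mm above the bench, 104 mm from the drum axis; fixed to the tensioner.
- lever (a joint): Turn of the pawl lever (rad), clockwise seen from above. 0 = on (the start), 0.8 = fully off, against its stop. It is stiff (about 2 to 4 N at the stud) and stays where it is left. It moves the pawl only through a light spring.
- pawl (a joint): Turn of the pawl relative to the lever (rad), clockwise seen from above; the light spring draws it to -0.15. It starts near 0, nose in a tooth. With the lever off and the pawl still pinched by the loaded tooth it reads about -0.8; it springs to about -0.15, clear of the wheel, once the crank is wound on (anticlockwise) by the few degrees that take the load off it.
- pawl_nose (a point): Top of the round nose (5 mm across) at the end of the pawl, a dark steel bar 14 mm high and 66 mm long from the lever pivot, lying beside the ratchet wheel; 34 mm above the bench.
- screwdriver: Screwdriver lying near the tensioner; origin under its middle. To be left alone.
- hammer: Hammer with wooden handle, lying; to be left alone.
- glue: Closed glue jar, 52 mm across, 100 mm high, origin at the centre of its foot; to be left alone.
- sanding_block: Cork sanding block 100 x 55 x 28 mm near the tensioner; to be left alone.
- neck_blank: Wooden neck blank about 320 x 50 x 22 mm, lying; to be left alone.
- peg_bowl: White bowl 100 mm across, 45 mm high; to be left alone.
- cam_clamp: Wooden-jawed bar clamp 160 x 120 x 26 mm, lying; to be left alone.

How it is judged:
By the outcome, as a careful person would: the job done as asked, in the order asked, and still so for the second after the job is handed in, with the robot touching nothing.
It also fails if it takes over 48 s, if anything falls off the work surface, if the arm or the gripper's body presses on something with over 40 N, if the wrist force passes 120 N, or if a joint passes its speed limit or range.

## Working session

There is one attempt and no reset: what is moved stays moved. The work goes in short steps, Python scripts to look and compute and a tool call to move; the robot and the scene stay as the last step left them, time stands still between calls to the robot, and variables do not carry over. Pictures are saved under pics/ and viewed, and the job is handed in when it is done.

Besides the shell and the picture viewer there is one more tool, called as a command line: name --argument value ..., lists and objects as JSON in quotes. carry_out: Moves the arm, as the interface text tells. Its arguments: {"type":"object","properties":{"motion":{"type":"array"},"force":{"type":"number"}},"required":["motion"]}

```bash
mkdir -p pics; python3 - <<'E'
from workcell import get_state, eyes, env
import cv2,numpy as np
s=get_state()
for k,v in s.items(): print(k,np.round(v,4))
for n in("side","top"):
    cv2.imwrite(f"pics/{n}0.png",eyes.read_camera(n)); c=eyes.calibration(n); print(n,np.round(c["K"],2).tolist(),np.round(c["camera_from_world"],4).tolist(),[k for k in c])
E
```

```text
clock 0.0
joint_pos [ 1.0684  0.314   0.045   1.3036 -0.      1.4312]
qvel [-0.0012 -0.0008 -0.0015 -0.      0.0002 -0.0001]
tau [-8.00000e-04 -4.80631e+01  2.98530e+01  1.96000e-02 -2.00000e-04
 -0.00000e+00]
tcp_pos [0.204  0.5374 0.4038]
orientation [-3.000e-04  1.804e-01  9.836e-01 -9.000e-04]
wrist_force [0.4119 0.0939 0.46  ]
ft_torque [ 0.0068 -0.0437 -0.0003]
finger_gap 0.0853
side [[449.28, 0.0, 318.82], [0.0, 449.28, 240.52], [0.0, 0.0, 1.0]] [[0.8811, -0.4728, 0.0104, -0.4555], [0.3403, 0.6491, 0.6803, -0.2254], [-0.3285, -0.5959, 0.7328, -1.1122], [0.0, 0.0, 0.0, 1.0]] ['K', 'camera_from_world']
top [[442.02, 0.0, 311.19], [0.0, 442.02, 244.7], [0.0, 0.0, 1.0]] [[-0.008, -1.0, -0.0039, -0.0064], [0.9927, -0.0084, 0.1204, -0.5013], [-0.1204, -0.0029, 0.9927, -1.1365], [0.0, 0.0, 0.0, 1.0]] ['K', 'camera_from_world']
```

View pics/side0.png

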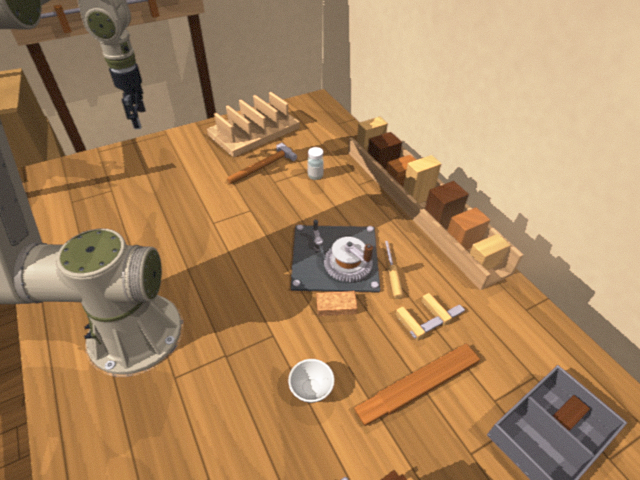

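View pics/top0.png

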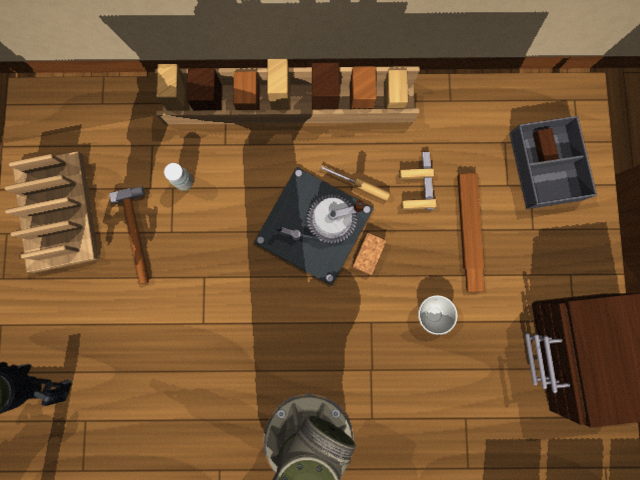

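The tensioner is centred near (318,228) in the top view, with the knob near (360,206) and the lever near (288,234). I'll zoom in.

```bash
python3 - <<'E'
import cv2
a=cv2.imread("pics/top0.png")[160:295,245:400]; cv2.imwrite("pics/topz.png",cv2.resize(a,None,fx=5,fy=4.4*1.0,interpolation=cv2.INTER_CUBIC)if 0 else cv2.resize(a,None,fx=4.4,fy=4.4,interpolation=cv2.INTER_CUBIC))
a=cv2.imread("pics/side0.png")[210:325,280:410]; cv2.imwrite("pics/sidez.png",cv2.resize(a,None,fx=5,fy=5,interpolation=cv2.INTER_CUBIC))
E
```

```text
(no output)
```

View pics/topz.png

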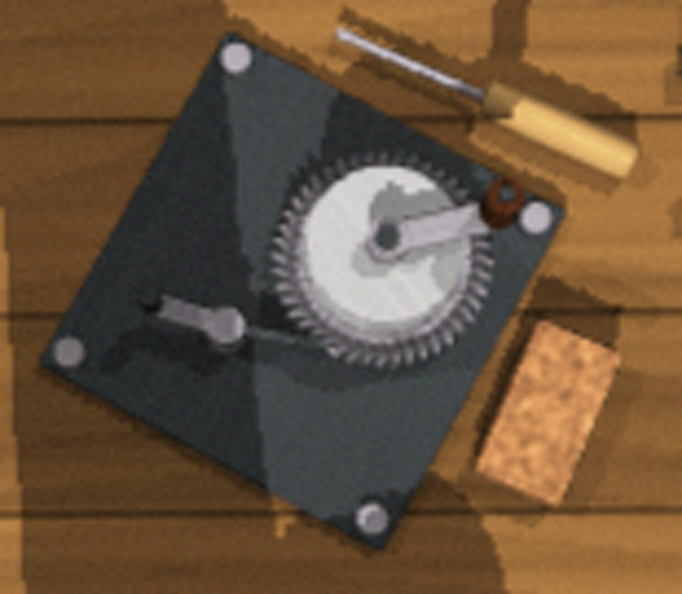

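View pics/sidez.png

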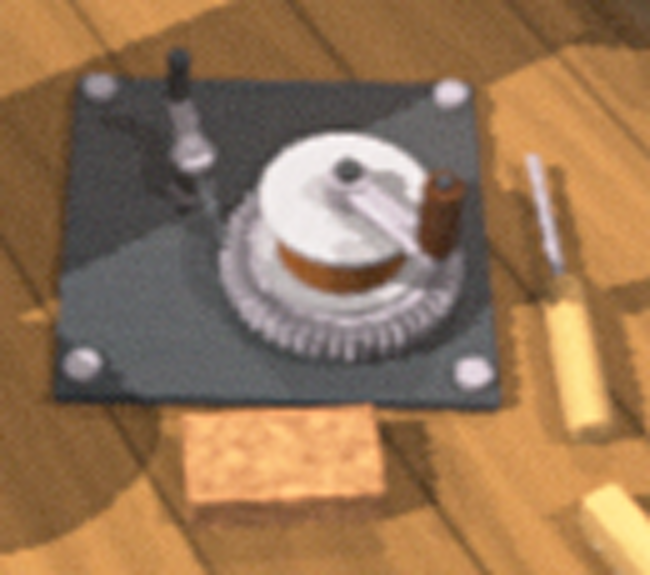

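Top-view crop (source pixels): hub (333.2,213.9), knob top (360,203.9), lever pivot (296.4,234.3), stud top (279.5,228.9). Side view: hub (349.6,244), knob top (369.4,245.6), stud top (315.6,221). Next I triangulate these.

```bash
cat > h.py <<'E'
import numpy as np,cv2
from workcell import get_state, eyes, env
def ray(n,p):
    c=eyes.calibration(n);T=np.array(c["camera_from_world"]);K=np.array(c["K"])
    d=np.linalg.inv(K)@[p[0],p[1],1]; d=np.array([d[0],-d[1],-d[2]]); R=T[:3,:3]
    return -R.T@T[:3,3], R.T@d
def onz(n,p,z):
    o,d=ray(n,p); return o+d*(z-o[2])/d[2]
def proj(n,X):
    c=eyes.calibration(n);T=np.array(c["camera_from_world"]);K=np.array(c["K"])
    q=T[:3,:3]@X+T[:3,3]; u=K@[q[0],-q[1],-q[2]]; return u[:2]/u[2]
def tri(p,q):
    o1,d1=ray("top",p);o2,d2=ray("side",q)
    A=np.stack([d1,-d2],1); s=np.linalg.lstsq(A,o2-o1,rcond=None)[0]
    a=o1+d1*s[0];b=o2+d2*s[1]; return (a+b)/2,np.linalg.norm(a-b)
E
python3 - <<'E'
from h import *
t=lambda a,b:(a/4.4+245-.4,b/4.4+160-.4)
s=lambda a,b:(a/5+280-.4,b/5+210-.4)
for nm,p,q,z in(("hub",t(388,237),s(348,170),.098),("knob",t(506,190),s(447,178),.142),("stud",t(152,303),s(178,52),.078),("pivot",t(228,327),s(196,152),.061)):
    print(nm,np.round(onz("top",p,z),4),np.round(onz("side",q,z),4),tri(p,q))
print("corners",[np.round(onz("top",t(*c),.012),4) for c in((230,33),(565,210),(385,550),(40,362))])
print("cs",[np.round(onz("side",s(*c),.012),4) for c in((78,80),(475,85),(498,408),(55,402))])
print("sand",[np.round(onz("top",t(*c),.028),4) for c in((545,320),(620,352),(555,505),(475,470))])
print("driver",[np.round(onz("top",t(*c),.02),4) for c in((340,35),(490,105),(500,85),(640,150),(622,180))])
E
```

```text
hub [ 0.5714 -0.0655  0.098 ] [ 0.5709 -0.0673  0.098 ] (array([ 0.57194871, -0.06561205,  0.09577575]), np.float64(0.00017852453208873942))
knob [ 0.5885 -0.1284  0.142 ] [ 0.589  -0.1285  0.142 ] (array([ 0.5887181 , -0.12849627,  0.14211867]), np.float64(0.0004294603639740849))
stud [0.5377 0.0705 0.078 ] [0.5424 0.0708 0.078 ] (array([0.53940973, 0.06959249, 0.07998837]), np.float64(0.004214282237665296))
pivot [0.5258 0.0272 0.061 ] [0.5225 0.0116 0.061 ] (array([0.52980391, 0.02748819, 0.04191803]), np.float64(0.002486529485405445))
corners [array([0.718, 0.027, 0.012]), array([ 0.604 , -0.1787,  0.012 ]), array([ 0.3964, -0.0651,  0.012 ]), array([0.5124, 0.1438, 0.012 ])]
cs [array([0.5095, 0.1367, 0.012 ]), array([0.7194, 0.0221, 0.012 ]), array([ 0.5985, -0.1858,  0.012 ]), array([ 0.3929, -0.0731,  0.012 ])]
sand [array([ 0.5333, -0.1627,  0.028 ]), array([ 0.5135, -0.2073,  0.028 ]), array([ 0.4218, -0.166 ,  0.028 ]), array([ 0.4431, -0.1188,  0.028 ])]
driver [array([ 0.7137, -0.0412,  0.02  ]), array([ 0.6685, -0.1331,  0.02  ]), array([ 0.681 , -0.1395,  0.02  ]), array([ 0.6394, -0.2245,  0.02  ]), array([ 0.6207, -0.2129,  0.02  ])]
```

carry_out --motion '[{"jaw": 1,"wz": 9.9},{"jaw": 1,"wz": 9.9},{"jaw": 1,"wz": 9.9},{"jaw": 1,"wz": 9.9},{"jaw": 1,"wz": 9.9},{"jaw": 1,"wz": 9.9},{"jaw": 0,"wz": 9.8},{"jaw": 0,"tx": -3.9,"ty": 2.8},{"jaw": 0,"tx": -3.9,"ty": 2.8},{"jaw": 0,"tx": -3.9,"ty": 2.8},{"jaw": 0,"tx": -3.9,"ty": 2.8},{"jaw": 0,"tx": -3.9,"ty": 2.8},{"jaw": 0,"tx": -3.9,"ty": 2.8},{"jaw": 0,"tx": -3.9,"ty": 2.8},{"jaw": 0,"tx": -3.9,"ty": 2.8},{"jaw": 0,"tx": -3.9,"ty": 2.8},{"jaw": 0,"tx": -3.9,"ty": 2.8},{"jaw": 0,"tx": -3.9,"ty": 2.8},{"jaw": 0,"tx": -3.9,"ty": 2.8}]' --force 30

```text
invalid input at $.motion[0]: expected keys jaw, tx, ty, tz, wx, wy, wz
```

All keys are needed.

carry_out --motion '[{"jaw": 1,"tx": 0,"ty": 0,"tz": 0,"wx": 0,"wy": 0,"wz": 9.9},{"jaw": 1,"tx": 0,"ty": 0,"tz": 0,"wx": 0,"wy": 0,"wz": 9.9},{"jaw": 1,"tx": 0,"ty": 0,"tz": 0,"wx": 0,"wy": 0,"wz": 9.9},{"jaw": 1,"tx": 0,"ty": 0,"tz": 0,"wx": 0,"wy": 0,"wz": 9.9},{"jaw": 1,"tx": 0,"ty": 0,"tz": 0,"wx": 0,"wy": 0,"wz": 9.9},{"jaw": 1,"tx": 0,"ty": 0,"tz": 0,"wx": 0,"wy": 0,"wz": 9.9},{"jaw": 0,"tx": 0,"ty": 0,"tz": 0,"wx": 0,"wy": 0,"wz": 9.8},{"jaw": 0,"tx": -3.9,"ty": 2.8,"tz": 0,"wx": 0,"wy": 0,"wz": 0},{"jaw": 0,"tx": -3.9,"ty": 2.8,"tz": 0,"wx": 0,"wy": 0,"wz": 0},{"jaw": 0,"tx": -3.9,"ty": 2.8,"tz": 0,"wx": 0,"wy": 0,"wz": 0},{"jaw": 0,"tx": -3.9,"ty": 2.8,"tz": 0,"wx": 0,"wy": 0,"wz": 0},{"jaw": 0,"tx": -3.9,"ty": 2.8,"tz": 0,"wx": 0,"wy": 0,"wz": 0},{"jaw": 0,"tx": -3.9,"ty": 2.8,"tz": 0,"wx": 0,"wy": 0,"wz": 0},{"jaw": 0,"tx": -3.9,"ty": 2.8,"tz": 0,"wx": 0,"wy": 0,"wz": 0},{"jaw": 0,"tx": -3.9,"ty": 2.8,"tz": 0,"wx": 0,"wy": 0,"wz": 0},{"jaw": 0,"tx": -3.9,"ty": 2.8,"tz": 0,"wx": 0,"wy": 0,"wz": 0},{"jaw": 0,"tx": -3.9,"ty": 2.8,"tz": 0,"wx": 0,"wy": 0,"wz": 0},{"jaw": 0,"tx": -3.9,"ty": 2.8,"tz": 0,"wx": 0,"wy": 0,"wz": 0},{"jaw": 0,"tx": -3.9,"ty": 2.8,"tz": 0,"wx": 0,"wy": 0,"wz": 0}]' --force 30

```text
clock: 2.48
tcp_pos: [0.5408, 0.0682, 0.4043]
orientation: [-0.0, 0.707, 0.707, -0.0]
wrist_force: [0.4, 1.0, -0.9]
finger_gap: 0.0427
```

carry_out --motion '[{"jaw": 0,"tx": 0.15,"ty": 0,"tz": 4.5,"wx": 0,"wy": 0,"wz": 0},{"jaw": 0,"tx": 0,"ty": 0,"tz": 4.5,"wx": 0,"wy": 0,"wz": 0},{"jaw": 0,"tx": 0,"ty": 0,"tz": 4.0,"wx": 0,"wy": 0,"wz": 0},{"jaw": 0,"tx": 0,"ty": 0,"tz": 3.0,"wx": 0,"wy": 0,"wz": 0},{"jaw": 0,"tx": 0,"ty": 0,"tz": 2.0,"wx": 0,"wy": 0,"wz": 0},{"jaw": -1,"tx": 0,"ty": 0,"tz": 0,"wx": 0,"wy": 0,"wz": 0},{"jaw": -1,"tx": 0,"ty": 0,"tz": 0,"wx": 0,"wy": 0,"wz": 0},{"jaw": -1,"tx": 0,"ty": 0,"tz": 0,"wx": 0,"wy": 0,"wz": 0},{"jaw": -1,"tx": 0,"ty": 0,"tz": 0,"wx": 0,"wy": 0,"wz": 0}]' --force 20

```text
clock: 3.6
tcp_pos: [0.5421, 0.0711, 0.2251]
orientation: [0.002, 0.707, 0.707, 0.002]
wrist_force: [7.8, -0.2, -14.1]
finger_gap: 0.0128
```

```bash
python3 - <<'E'
from h import *
a=eyes.read_camera("top")[160:295,245:400]; b=eyes.read_camera("side")[180:315,270:410]
cv2.imwrite("pics/g1.png",np.hstack([cv2.resize(a,(460,400)),cv2.resize(b,(340,400))] if 0 else [cv2.resize(a,(400,348)),cv2.resize(b,(361,348))]))
E
```

```text
(no output)
```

View pics/g1.png

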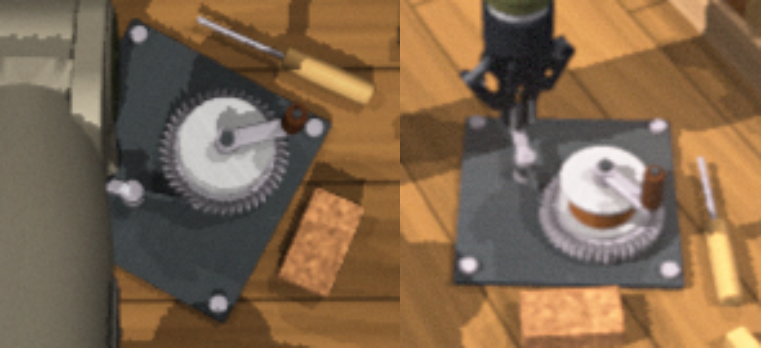

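Gap of 12.8 mm on the 14 mm stud: it is held, at about (0.542, 0.071). I'll work out the arc about the pivot.

```bash
python3 - <<'E'
from h import *
a0=74.4;r=4.53
P=lambda a:r*np.array([np.cos(np.radians(a)),np.sin(np.radians(a))])
for i in range(9):
    d=P(a0-6*(i+1))-P(a0-6*i); print("tx %.2f ty %.2f"%(d[1],d[0]))
E
```

```text
tx -0.15 ty 0.45
tx -0.20 ty 0.43
tx -0.24 ty 0.41
tx -0.28 ty 0.38
tx -0.32 ty 0.35
tx -0.36 ty 0.31
tx -0.39 ty 0.27
tx -0.41 ty 0.23
tx -0.44 ty 0.19
```

carry_out --motion '[{"jaw": -1,"tx": -0.15,"ty": 0.45,"tz": 0,"wx": 0,"wy": 0,"wz": 0},{"jaw": -1,"tx": -0.2,"ty": 0.43,"tz": 0,"wx": 0,"wy": 0,"wz": 0},{"jaw": -1,"tx": -0.24,"ty": 0.41,"tz": 0,"wx": 0,"wy": 0,"wz": 0},{"jaw": -1,"tx": -0.28,"ty": 0.38,"tz": 0,"wx": 0,"wy": 0,"wz": 0},{"jaw": -1,"tx": -0.32,"ty": 0.35,"tz": 0,"wx": 0,"wy": 0,"wz": 0},{"jaw": -1,"tx": -0.36,"ty": 0.31,"tz": 0,"wx": 0,"wy": 0,"wz": 0},{"jaw": -1,"tx": -0.39,"ty": 0.27,"tz": 0,"wx": 0,"wy": 0,"wz": 0},{"jaw": -1,"tx": 0,"ty": 0,"tz": 0,"wx": 0,"wy": 0,"wz": 0}]'

```text
clock: 4.7
tcp_pos: [0.5653, 0.0522, 0.225]
orientation: [-0.001, 0.707, 0.707, -0.0]
wrist_force: [-3.8, 4.1, -1.6]
finger_gap: 0.0132
```

carry_out --motion '[{"jaw": -1,"tx": -0.41,"ty": 0.23,"tz": 0,"wx": 0,"wy": 0,"wz": 0},{"jaw": -1,"tx": -0.2,"ty": 0.1,"tz": 0,"wx": 0,"wy": 0,"wz": 0},{"jaw": -1,"tx": 0,"ty": 0,"tz": 0,"wx": 0,"wy": 0,"wz": 0}]'

```text
clock: 5.08
tcp_pos: [0.5687, 0.0463, 0.225]
orientation: [-0.001, 0.707, 0.707, -0.0]
wrist_force: [-2.9, 4.2, -2.3]
finger_gap: 0.013
```

carry_out --motion '[{"jaw": -1,"tx": -0.3,"ty": 0.1,"tz": 0,"wx": 0,"wy": 0,"wz": 0},{"jaw": -1,"tx": 0,"ty": 0,"tz": 0,"wx": 0,"wy": 0,"wz": 0}]'

```text
clock: 5.32
tcp_pos: [0.5699, 0.0434, 0.225]
orientation: [-0.001, 0.707, 0.707, 0.0]
wrist_force: [-2.7, 6.2, -3.4]
finger_gap: 0.0129
```

```bash
python3 - <<'E'
from h import *
print(get_state()["wrist_force"],get_state()["tcp_pos"])
a=eyes.read_camera("top")[160:295,245:400]; b=eyes.read_camera("side")[180:315,270:410]
cv2.imwrite("pics/g2.png",np.hstack([cv2.resize(a,(400,348)),cv2.resize(b,(361,348))]))
E
```

```text
[-2.73678511  6.24840396 -3.40847188] [0.56990628 0.04344717 0.22498284]
```

View pics/g2.png

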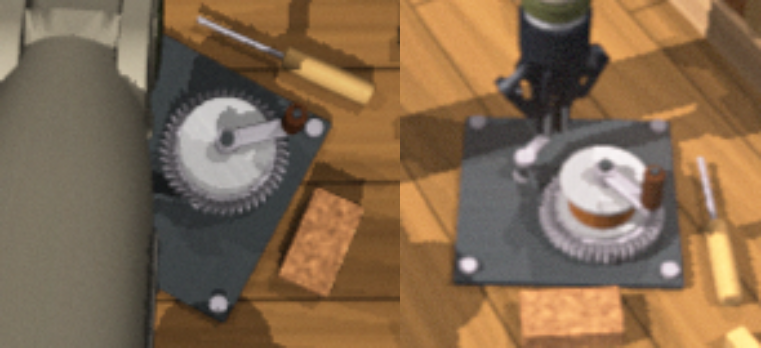

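carry_out --motion '[{"jaw": -0.2,"tx": 0,"ty": 0,"tz": 0,"wx": 0,"wy": 0,"wz": 0},{"jaw": -0.2,"tx": 0,"ty": 0,"tz": 0,"wx": 0,"wy": 0,"wz": 0},{"jaw": -0.2,"tx": 0,"ty": 0,"tz": -3.0,"wx": 0,"wy": 0,"wz": 0},{"jaw": 0,"tx": 0,"ty": 0,"tz": -5,"wx": 0,"wy": 0,"wz": 0},{"jaw": 0.2,"tx": 0,"ty": 0,"tz": -6,"wx": 0,"wy": 0,"wz": 0},{"jaw": 0.2,"tx": -4.3,"ty": 0.45,"tz": 0,"wx": 0,"wy": 0,"wz": 0},{"jaw": 0.2,"tx": -4.3,"ty": 0.45,"tz": 0,"wx": 0,"wy": 0,"wz": 0},{"jaw": 0.2,"tx": -4.3,"ty": 0.45,"tz": 0,"wx": 0,"wy": 0,"wz": 0},{"jaw": 0.2,"tx": -4.3,"ty": 0.45,"tz": 0,"wx": 0,"wy": 0,"wz": 0},{"jaw": 0.2,"tx": 0,"ty": 0,"tz": 0,"wx": 0,"wy": 0,"wz": 0}]'

```text
clock: 6.68
tcp_pos: [0.5889, -0.1326, 0.365]
orientation: [0.001, 0.709, 0.706, 0.0]
wrist_force: [0.3, 0.9, -0.8]
finger_gap: 0.0511
```

```bash
cat > look.py <<'E'
from h import *
import sys
print(np.round(get_state()["wrist_force"],1),np.round(get_state()["tcp_pos"],4))
a=eyes.read_camera("top")[160:295,245:385]; b=eyes.read_camera("side")[200:315,280:400]
cv2.imwrite(f"pics/{sys.argv[1]}.png",np.hstack([cv2.resize(a,None,fx=3,fy=3,interpolation=cv2.INTER_CUBIC),cv2.resize(b,None,fx=3,fy=405/115,interpolation=cv2.INTER_CUBIC)]))
E
python3 look.py g3
```

```text
[ 0.3  0.9 -0.8] [ 0.5889 -0.1326  0.365 ]
```

View pics/g3.png

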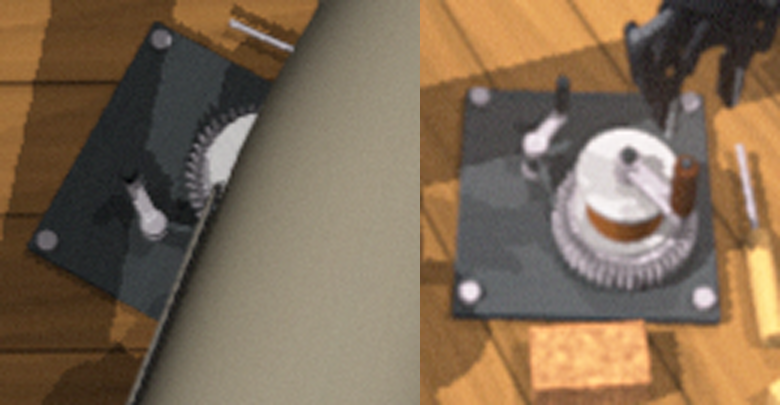

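Lever stud now at about (288.3,219.3) in the top view and (327.7,222.7) in the side view. I'll measure its angle.

```bash
python3 - <<'E'
from h import *
def crop(n,u,v,w,h):
    im=cv2.imread("pics/g3.png"); return
s1=np.array([130/3+245-.3,177/3+160-.3]); q1=np.array([143/3+280-.3,80/3.522+200-.3])
print(onz("top",s1,.078),onz("side",q1,.078),tri(s1,q1))
for p in((226/4.4+244.6,327/4.4+159.6),(153/3+244.7,228/3+159.7)): print(onz("top",p,.044),onz("top",p,.06))
s0=(152/4.4+244.6,303/4.4+159.6)
for P in (.5298,.0275),(.527,.0275),(.529,.025):
    f=lambda X:np.degrees(np.arctan2(X[1]-P[1],X[0]-P[0]));
    print(f(onz("top",s0,.078)),f(onz("top",s1,.078)),[np.hypot(*(onz("top",s,.078)[:2]-P)) for s in (s0,s1)])
E
```

```text
[0.56273244 0.04783766 0.078     ] [0.56834432 0.04631965 0.078     ] (array([0.56538409, 0.04679353, 0.07824868]), np.float64(0.005710879548577853))
[0.52833691 0.02904328 0.044     ] [0.52599378 0.0284424  0.06      ]
[0.52363483 0.0297509  0.044     ] [0.52135743 0.02914013 0.06      ]
79.53742796408561 31.69769051840546 [np.float64(0.04371251668888194), np.float64(0.03870615325887153)]
75.9744706595968 29.647019484070487 [np.float64(0.04430661720067176), np.float64(0.04111481475168835)]
79.12584657266463 34.09892454129364 [np.float64(0.04631742061961384), np.float64(0.04073618178297705)]
```

The swing reads 46–48°, so it is probably on the stop. The stud slipped in the pads near the end though, so I'll make sure with a push from shut fingers on its far side.

carry_out --motion '[{"jaw": -1,"tx": 4.4,"ty": -0.48,"tz": 0,"wx": 0,"wy": 0,"wz": 0},{"jaw": -1,"tx": 4.4,"ty": -0.48,"tz": 0,"wx": 0,"wy": 0,"wz": 0},{"jaw": -1,"tx": 4.4,"ty": -0.48,"tz": 0,"wx": 0,"wy": 0,"wz": 0},{"jaw": -1,"tx": 4.4,"ty": -0.48,"tz": 0,"wx": 0,"wy": 0,"wz": 0},{"jaw": -1,"tx": 4.4,"ty": -0.48,"tz": 0,"wx": 0,"wy": 0,"wz": 0},{"jaw": -1,"tx": 0,"ty": 0,"tz": 5,"wx": 0,"wy": 0,"wz": 0},{"jaw": -1,"tx": 0,"ty": 0,"tz": 5,"wx": 0,"wy": 0,"wz": 0},{"jaw": -1,"tx": 0,"ty": 0,"tz": 3.5,"wx": 0,"wy": 0,"wz": 0},{"jaw": -1,"tx": 0,"ty": 0,"tz": 0,"wx": 0,"wy": 0,"wz": 0},{"jaw": -1,"tx": -0.7,"ty": 0,"tz": 0,"wx": 0,"wy": 0,"wz": 0},{"jaw": -1,"tx": -0.7,"ty": 0,"tz": 0,"wx": 0,"wy": 0,"wz": 0},{"jaw": -1,"tx": -0.4,"ty": 0,"tz": 0,"wx": 0,"wy": 0,"wz": 0},{"jaw": -1,"tx": 0,"ty": 0,"tz": 0,"wx": 0,"wy": 0,"wz": 0}]'

```text
clock: 8.4
tcp_pos: [0.5648, 0.0721, 0.2305]
orientation: [0.0, 0.707, 0.707, 0.001]
wrist_force: [-1.3, 0.3, 0.4]
finger_gap: -0.0001
```

carry_out --motion '[{"jaw": -1,"tx": -0.5,"ty": 0,"tz": 0,"wx": 0,"wy": 0,"wz": 0},{"jaw": -1,"tx": -0.3,"ty": 0,"tz": 0,"wx": 0,"wy": 0,"wz": 0},{"jaw": -1,"tx": 0,"ty": 0,"tz": 0,"wx": 0,"wy": 0,"wz": 0}]'

```text
clock: 8.78
tcp_pos: [0.5648, 0.0662, 0.2301]
orientation: [-0.002, 0.706, 0.708, 0.003]
wrist_force: [0.4, 10.4, 0.6]
finger_gap: 0.0
```

Force 10.4 N with the stud unmoved: the lever is firmly on its stop. On to the knob.

carry_out --motion '[{"jaw": -1,"tx": 1.0,"ty": 0,"tz": 0,"wx": 0,"wy": 0,"wz": 0},{"jaw": -1,"tx": 0,"ty": 0,"tz": -4.5,"wx": 0,"wy": 0,"wz": 0},{"jaw": -1,"tx": 0,"ty": 0,"tz": -4.5,"wx": 0,"wy": 0,"wz": 0},{"jaw": 0.2,"tx": 0,"ty": 0,"tz": -4.5,"wx": 0,"wy": 0,"wz": 0},{"jaw": 0.2,"tx": -4.05,"ty": 0.48,"tz": 0,"wx": 0,"wy": 0,"wz": 0},{"jaw": 0.2,"tx": -4.05,"ty": 0.48,"tz": 0,"wx": 0,"wy": 0,"wz": 0},{"jaw": 0.2,"tx": -4.05,"ty": 0.48,"tz": 0,"wx": 0,"wy": 0,"wz": 0},{"jaw": 0.2,"tx": -4.05,"ty": 0.48,"tz": 0,"wx": 0,"wy": 0,"wz": 0},{"jaw": 0.2,"tx": -4.05,"ty": 0.48,"tz": 0,"wx": 0,"wy": 0,"wz": 0},{"jaw": 0.2,"tx": 0,"ty": 0,"tz": 0,"wx": 0,"wy": 0,"wz": 0}]'

```text
clock: 10.02
tcp_pos: [0.5887, -0.1305, 0.3641]
orientation: [0.0, 0.708, 0.706, -0.001]
wrist_force: [-0.4, 0.2, 0.7]
finger_gap: 0.0513
```

```bash
python3 look.py g4
```

```text
[-0.4  0.2  0.7] [ 0.5887 -0.1305  0.3641]
```

View pics/g4.png

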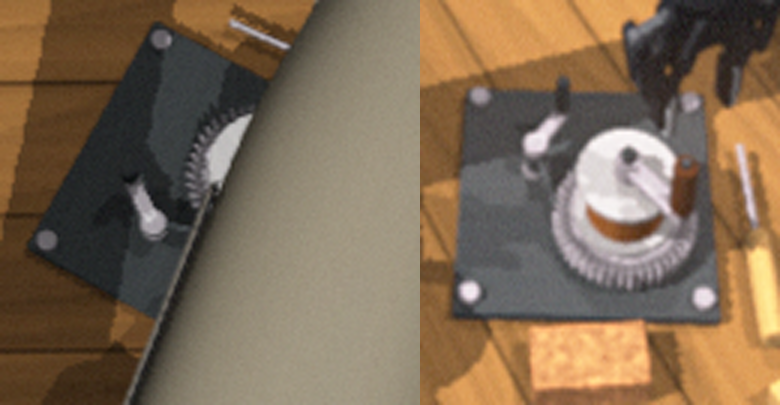

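The lever sits as before and the knob has not moved. Descending and gripping.

carry_out --motion '[{"jaw": 0.2,"tx": 0.15,"ty": 0,"tz": 4,"wx": 0,"wy": 0,"wz": 0},{"jaw": 0.2,"tx": 0,"ty": 0,"tz": 3,"wx": 0,"wy": 0,"wz": 0},{"jaw": 0.2,"tx": 0,"ty": 0,"tz": 1.8,"wx": 0,"wy": 0,"wz": 0},{"jaw": 0.2,"tx": 0,"ty": 0,"tz": 0,"wx": 0,"wy": 0,"wz": 0},{"jaw": -1,"tx": 0,"ty": 0,"tz": 0,"wx": 0,"wy": 0,"wz": 0},{"jaw": -1,"tx": 0,"ty": 0,"tz": 0,"wx": 0,"wy": 0,"wz": 0},{"jaw": -1,"tx": 0,"ty": 0,"tz": 0,"wx": 0,"wy": 0,"wz": 0},{"jaw": -1,"tx": 0,"ty": 0,"tz": 0,"wx": 0,"wy": 0,"wz": 0}]' --force 50

```text
clock: 11.12
tcp_pos: [0.587, -0.1262, 0.2782]
orientation: [-0.001, 0.707, 0.707, -0.001]
wrist_force: [-8.9, -0.8, 6.3]
finger_gap: 0.0203
```

```bash
python3 look.py g5
```

```text
[-8.9 -0.8  6.3] [ 0.587  -0.1262  0.2782]
```

View pics/g5.png

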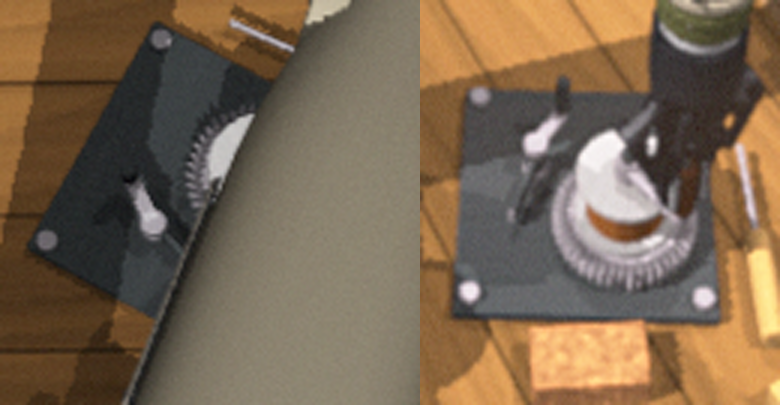

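The pawl in the side view now points away from the wheel (nose at about (515,215) in the composite). Closing the grip seems to have taken the spring load: force is −8.9 N along the clockwise tangent. I'll wind on a few degrees to be sure, and work out the arc.

```bash
cat > arc.py <<'E'
import numpy as np,sys
a0,st,n=map(float,sys.argv[1:4])
P=lambda a:6.5*np.array([np.cos(np.radians(a)),np.sin(np.radians(a))])
for i in range(int(n)):
    d=P(a0+st*(i+1))-P(a0+st*i); print("%.1f tx %.2f ty %.2f"%(a0+st*(i+1),d[1],d[0]))
E
python3 arc.py -76.4 2 3; python3 arc.py -70.4 -5 38
```

```text
-74.4 tx 0.06 ty 0.22
-72.4 tx 0.06 ty 0.22
-70.4 tx 0.07 ty 0.22
-75.4 tx -0.17 ty -0.54
-80.4 tx -0.12 ty -0.55
-85.4 tx -0.07 ty -0.56
-90.4 tx -0.02 ty -0.57
-95.4 tx 0.03 ty -0.57
-100.4 tx 0.08 ty -0.56
-105.4 tx 0.13 ty -0.55
-110.4 tx 0.17 ty -0.54
-115.4 tx 0.22 ty -0.52
-120.4 tx 0.27 ty -0.50
-125.4 tx 0.31 ty -0.48
-130.4 tx 0.35 ty -0.45
-135.4 tx 0.39 ty -0.42
-140.4 tx 0.42 ty -0.38
-145.4 tx 0.45 ty -0.34
-150.4 tx 0.48 ty -0.30
-155.4 tx 0.50 ty -0.26
-160.4 tx 0.53 ty -0.21
-165.4 tx 0.54 ty -0.17
-170.4 tx 0.55 ty -0.12
-175.4 tx 0.56 ty -0.07
-180.4 tx 0.57 ty -0.02
-185.4 tx 0.57 ty 0.03
-190.4 tx 0.56 ty 0.08
-195.4 tx 0.55 ty 0.13
-200.4 tx 0.54 ty 0.17
-205.4 tx 0.52 ty 0.22
-210.4 tx 0.50 ty 0.27
-215.4 tx 0.48 ty 0.31
-220.4 tx 0.45 ty 0.35
-225.4 tx 0.42 ty 0.39
-230.4 tx 0.38 ty 0.42
-235.4 tx 0.34 ty 0.45
-240.4 tx 0.30 ty 0.48
-245.4 tx 0.26 ty 0.50
-250.4 tx 0.21 ty 0.53
-255.4 tx 0.17 ty 0.54
-260.4 tx 0.12 ty 0.55
```

carry_out --motion '[{"jaw": -1,"tx": 0.06,"ty": 0.22,"tz": 0,"wx": 0,"wy": 0,"wz": 0},{"jaw": -1,"tx": 0.06,"ty": 0.22,"tz": 0,"wx": 0,"wy": 0,"wz": 0},{"jaw": -1,"tx": 0.07,"ty": 0.21,"tz": 0,"wx": 0,"wy": 0,"wz": 0},{"jaw": -1,"tx": 0,"ty": 0,"tz": 0,"wx": 0,"wy": 0,"wz": 0}]'

```text
clock: 11.72
tcp_pos: [0.5933, -0.1244, 0.2781]
orientation: [-0.001, 0.707, 0.707, -0.002]
wrist_force: [-9.7, 0.3, 7.5]
finger_gap: 0.0207
```

```bash
python3 look.py g6
```

```text
[-9.7  0.3  7.5] [ 0.5933 -0.1244  0.2781]
```

View pics/g6.png

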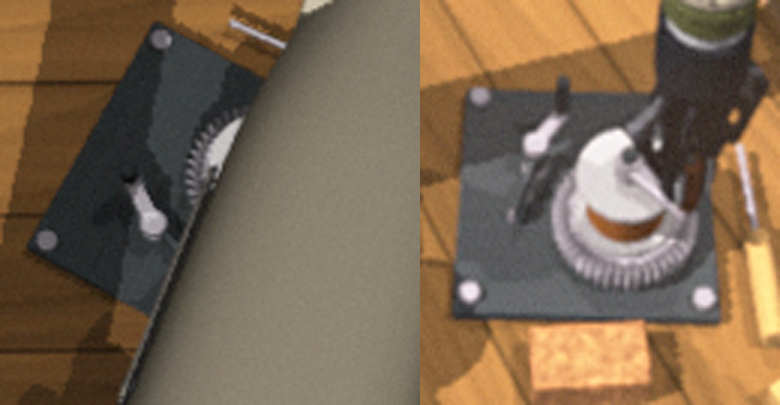

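```bash
python3 - <<'E'
from h import *
p=np.array([.529,.028]); n0=onz("top",(338/4.4+244.6,347/4.4+159.6),.034)
print(n0, np.hypot(*(n0[:2]-p)))
a=np.arctan2(*(n0[:2]-p)[::-1])
for t in(0,.65,.8-.8):
    X=np.r_[p+.066*np.array([np.cos(a-t),np.sin(a-t)]),.034]; print(t,proj("top",X),proj("side",X))
ims=[cv2.resize(cv2.imread("pics/side0.png")[210:275,300:360],(390,422),interpolation=cv2.INTER_CUBIC),cv2.resize(eyes.read_camera("side")[210:275,300:360],(390,422),interpolation=cv2.INTER_CUBIC)]
cv2.imwrite("pics/cmp.png",np.hstack(ims))
E
```

```text
[ 0.51712403 -0.03762685  0.034     ] 0.06669274265466137
0 [321.15902237 238.41943593] [325.38089139 258.78517894]
0.65 [313.55639738 252.41481841] [310.05197962 258.54714431]
0.0 [321.15902237 238.41943593] [325.38089139 258.78517894]
```

View pics/cmp.png

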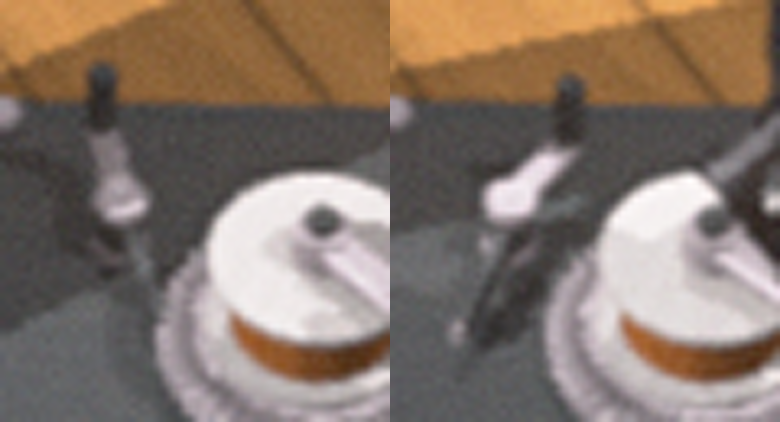

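The pawl nose is at (310.5,261.5) in the side view against a predicted (310,258.5) for a free pawl, so it is released. Easing back at about 0.7 rad/s.

carry_out --motion '[{"jaw": -1,"tx": -0.17,"ty": -0.54,"tz": 0,"wx": 0,"wy": 0,"wz": 0},{"jaw": -1,"tx": -0.12,"ty": -0.55,"tz": 0,"wx": 0,"wy": 0,"wz": 0},{"jaw": -1,"tx": -0.07,"ty": -0.56,"tz": 0,"wx": 0,"wy": 0,"wz": 0},{"jaw": -1,"tx": -0.02,"ty": -0.57,"tz": 0,"wx": 0,"wy": 0,"wz": 0},{"jaw": -1,"tx": 0.03,"ty": -0.57,"tz": 0,"wx": 0,"wy": 0,"wz": 0},{"jaw": -1,"tx": 0.08,"ty": -0.56,"tz": 0,"wx": 0,"wy": 0,"wz": 0},{"jaw": -1,"tx": 0.13,"ty": -0.55,"tz": 0,"wx": 0,"wy": 0,"wz": 0},{"jaw": -1,"tx": 0.17,"ty": -0.54,"tz": 0,"wx": 0,"wy": 0,"wz": 0},{"jaw": -1,"tx": 0.22,"ty": -0.52,"tz": 0,"wx": 0,"wy": 0,"wz": 0},{"jaw": -1,"tx": 0,"ty": 0,"tz": 0,"wx": 0,"wy": 0,"wz": 0}]'

```text
clock: 13.12
tcp_pos: [0.5437, -0.1213, 0.2781]
orientation: [-0.001, 0.707, 0.707, -0.001]
wrist_force: [-8.5, 1.6, 8.0]
finger_gap: 0.0206
```

carry_out --motion '[{"jaw": -1,"tx": 0.27,"ty": -0.5,"tz": 0,"wx": 0,"wy": 0,"wz": 0},{"jaw": -1,"tx": 0.31,"ty": -0.48,"tz": 0,"wx": 0,"wy": 0,"wz": 0},{"jaw": -1,"tx": 0.35,"ty": -0.45,"tz": 0,"wx": 0,"wy": 0,"wz": 0},{"jaw": -1,"tx": 0.39,"ty": -0.42,"tz": 0,"wx": 0,"wy": 0,"wz": 0},{"jaw": -1,"tx": 0.42,"ty": -0.38,"tz": 0,"wx": 0,"wy": 0,"wz": 0},{"jaw": -1,"tx": 0.45,"ty": -0.34,"tz": 0,"wx": 0,"wy": 0,"wz": 0},{"jaw": -1,"tx": 0.48,"ty": -0.3,"tz": 0,"wx": 0,"wy": 0,"wz": 0},{"jaw": -1,"tx": 0.5,"ty": -0.26,"tz": 0,"wx": 0,"wy": 0,"wz": 0},{"jaw": -1,"tx": 0.53,"ty": -0.21,"tz": 0,"wx": 0,"wy": 0,"wz": 0},{"jaw": -1,"tx": 0.54,"ty": -0.17,"tz": 0,"wx": 0,"wy": 0,"wz": 0},{"jaw": -1,"tx": 0,"ty": 0,"tz": 0,"wx": 0,"wy": 0,"wz": 0}]'

```text
clock: 14.5
tcp_pos: [0.5091, -0.0783, 0.2782]
orientation: [-0.001, 0.707, 0.708, 0.0]
wrist_force: [-6.3, 4.7, 9.2]
finger_gap: 0.0204
```

```bash
python3 look.py g7
```

```text
[-6.3  4.7  9.2] [ 0.5091 -0.0783  0.2782]
```

View pics/g7.png

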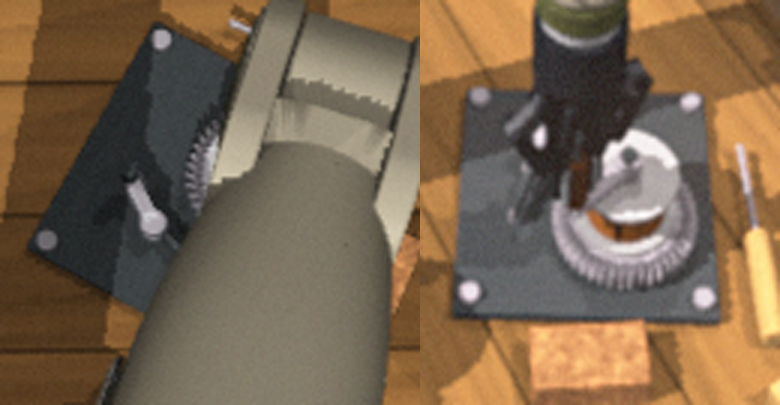

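carry_out --motion '[{"jaw": -1,"tx": 0.55,"ty": -0.12,"tz": 0,"wx": 0,"wy": 0,"wz": 0},{"jaw": -1,"tx": 0.56,"ty": -0.07,"tz": 0,"wx": 0,"wy": 0,"wz": 0},{"jaw": -1,"tx": 0.57,"ty": -0.02,"tz": 0,"wx": 0,"wy": 0,"wz": 0},{"jaw": -1,"tx": 0,"ty": 0,"tz": 0,"wx": 0,"wy": 0,"wz": 0}]'

```text
clock: 15.1
tcp_pos: [0.5073, -0.0613, 0.2782]
orientation: [-0.001, 0.707, 0.708, 0.001]
wrist_force: [-5.8, 5.3, 7.6]
finger_gap: 0.0202
```

carry_out --motion '[{"jaw": -1,"tx": 0.57,"ty": 0.03,"tz": 0,"wx": 0,"wy": 0,"wz": 0},{"jaw": -1,"tx": 0.56,"ty": 0.08,"tz": 0,"wx": 0,"wy": 0,"wz": 0},{"jaw": -1,"tx": 0.55,"ty": 0.13,"tz": 0,"wx": 0,"wy": 0,"wz": 0},{"jaw": -1,"tx": 0,"ty": 0,"tz": 0,"wx": 0,"wy": 0,"wz": 0}]'

```text
clock: 15.6
tcp_pos: [0.51, -0.0444, 0.2782]
orientation: [-0.001, 0.706, 0.708, 0.001]
wrist_force: [-4.2, 6.8, 6.9]
finger_gap: 0.0208
```

carry_out --motion '[{"jaw": -1,"tx": 0.54,"ty": 0.17,"tz": 0,"wx": 0,"wy": 0,"wz": 0},{"jaw": -1,"tx": 0.52,"ty": 0.22,"tz": 0,"wx": 0,"wy": 0,"wz": 0},{"jaw": -1,"tx": 0.5,"ty": 0.27,"tz": 0,"wx": 0,"wy": 0,"wz": 0},{"jaw": -1,"tx": 0,"ty": 0,"tz": 0,"wx": 0,"wy": 0,"wz": 0}]'

```text
clock: 16.1
tcp_pos: [0.517, -0.0288, 0.2782]
orientation: [-0.001, 0.706, 0.708, 0.002]
wrist_force: [-1.6, 7.5, 5.8]
finger_gap: 0.0205
```

carry_out --motion '[{"jaw": -1,"tx": 0.48,"ty": 0.31,"tz": 0,"wx": 0,"wy": 0,"wz": 0},{"jaw": -1,"tx": 0.45,"ty": 0.35,"tz": 0,"wx": 0,"wy": 0,"wz": 0},{"jaw": -1,"tx": 0,"ty": 0,"tz": 0,"wx": 0,"wy": 0,"wz": 0}]'

```text
clock: 16.48
tcp_pos: [0.524, -0.0196, 0.2782]
orientation: [-0.001, 0.706, 0.708, 0.002]
wrist_force: [-1.4, 6.6, 3.4]
finger_gap: 0.0207
```

```bash
python3 look.py g8
```

```text
[-1.4  6.6  3.4] [ 0.524  -0.0196  0.2782]
```

View pics/g8.png

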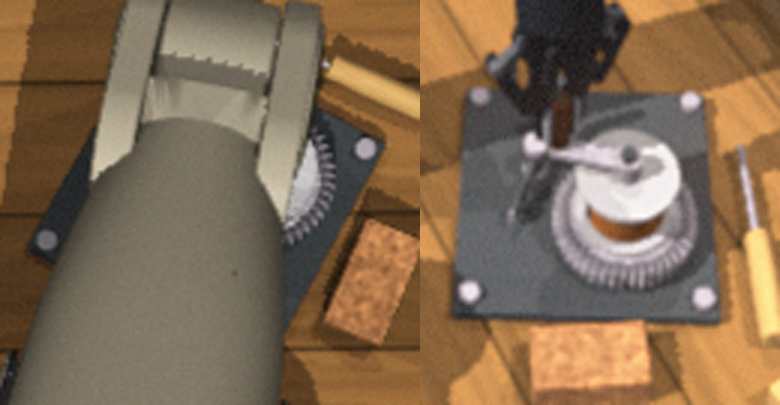

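The hand still holds the knob, and the crank now points toward the lever side. Still on the spring, so I continue.

carry_out --motion '[{"jaw": -1,"tx": 0.42,"ty": 0.39,"tz": 0,"wx": 0,"wy": 0,"wz": 0},{"jaw": -1,"tx": 0.38,"ty": 0.42,"tz": 0,"wx": 0,"wy": 0,"wz": 0},{"jaw": -1,"tx": 0,"ty": 0,"tz": 0,"wx": 0,"wy": 0,"wz": 0}]'

```text
clock: 16.95
tcp_pos: [0.532, -0.012, 0.2782]
orientation: [-0.0, 0.707, 0.708, 0.001]
wrist_force: [-2.4, 4.7, 5.1]
finger_gap: 0.0207
```

carry_out --motion '[{"jaw": -1,"tx": 0.34,"ty": 0.45,"tz": 0,"wx": 0,"wy": 0,"wz": 0},{"jaw": -1,"tx": 0,"ty": 0,"tz": 0,"wx": 0,"wy": 0,"wz": 0}]'

```text
clock: 17.2
tcp_pos: [0.5337, -0.0105, 0.2781]
orientation: [-0.001, 0.707, 0.707, -0.004]
wrist_force: [-14.4, -6.4, 15.4]
finger_gap: 0.0205
```

It hit the stop: −15 N along the tangent, after about 158° (2.75 rad), which agrees with the force-based estimate of 2.8. I'll relax the push, then look before letting go.

carry_out --motion '[{"jaw": -1,"tx": -0.17,"ty": -0.25,"tz": 0,"wx": 0,"wy": 0,"wz": 0},{"jaw": -1,"tx": 0,"ty": 0,"tz": 0,"wx": 0,"wy": 0,"wz": 0}]'

```text
clock: 17.45
tcp_pos: [0.5326, -0.0114, 0.2782]
orientation: [-0.0, 0.707, 0.707, -0.001]
wrist_force: [-7.5, 0.6, 9.1]
finger_gap: 0.0208
```

```bash
python3 look.py g9
```

```text
[-7.5  0.6  9.1] [ 0.5326 -0.0114  0.2782]
```

View pics/g9.png

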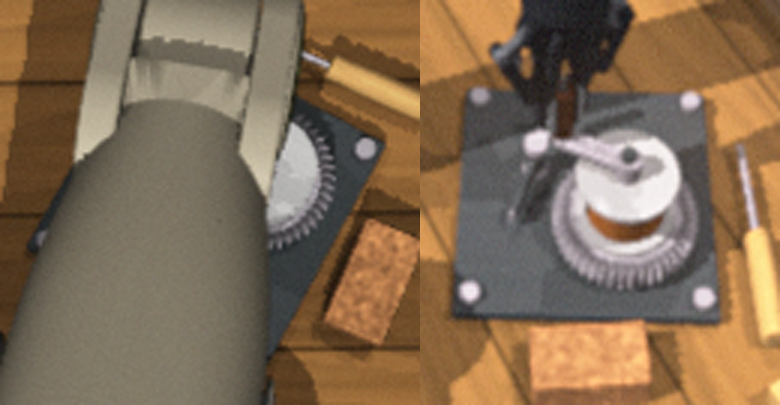

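Still pressing the stop slightly (−5.6 N along the tangent) and nothing else is in contact. Letting go and lifting.

carry_out --motion '[{"jaw": 0.2,"tx": 0,"ty": 0,"tz": 0,"wx": 0,"wy": 0,"wz": 0},{"jaw": 0.2,"tx": 0,"ty": 0,"tz": 0,"wx": 0,"wy": 0,"wz": 0},{"jaw": 0.2,"tx": 0,"ty": 0,"tz": 0,"wx": 0,"wy": 0,"wz": 0},{"jaw": 0.2,"tx": 0,"ty": 0,"tz": -2,"wx": 0,"wy": 0,"wz": 0},{"jaw": 0.2,"tx": 0,"ty": 0,"tz": -4,"wx": 0,"wy": 0,"wz": 0},{"jaw": 0.2,"tx": 0,"ty": 0,"tz": -5,"wx": 0,"wy": 0,"wz": 0},{"jaw": 0.2,"tx": 5,"ty": -2,"tz": 0,"wx": 0,"wy": 0,"wz": 0},{"jaw": 0.2,"tx": 5,"ty": -2,"tz": 0,"wx": 0,"wy": 0,"wz": 0},{"jaw": 0.2,"tx": 5,"ty": -2,"tz": 0,"wx": 0,"wy": 0,"wz": 0},{"jaw": 0.2,"tx": 5,"ty": -2,"tz": 0,"wx": 0,"wy": 0,"wz": 0},{"jaw": 0.2,"tx": 5,"ty": -1,"tz": 0,"wx": 0,"wy": 0,"wz": 0},{"jaw": 0.2,"tx": 0,"ty": 0,"tz": 0,"wx": 0,"wy": 0,"wz": 0}]'

```text
clock: 19.05
tcp_pos: [0.4429, 0.2414, 0.3868]
orientation: [-0.0, 0.705, 0.709, 0.0]
wrist_force: [-0.3, -0.9, 0.3]
finger_gap: 0.0511
```

```bash
python3 look.py g10; python3 - <<'E'
from h import *
cv2.imwrite("pics/top_end.png",eyes.read_camera("top"))
E
```

```text
[-0.3 -0.9  0.3] [0.4429 0.2414 0.3868]
```

View pics/g10.png

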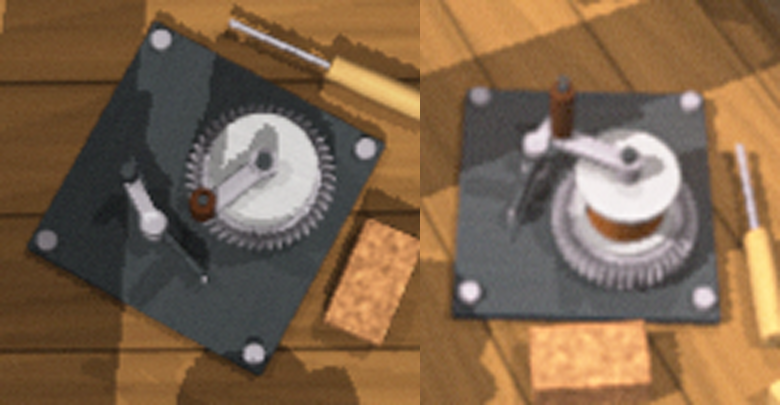

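View pics/top_end.png

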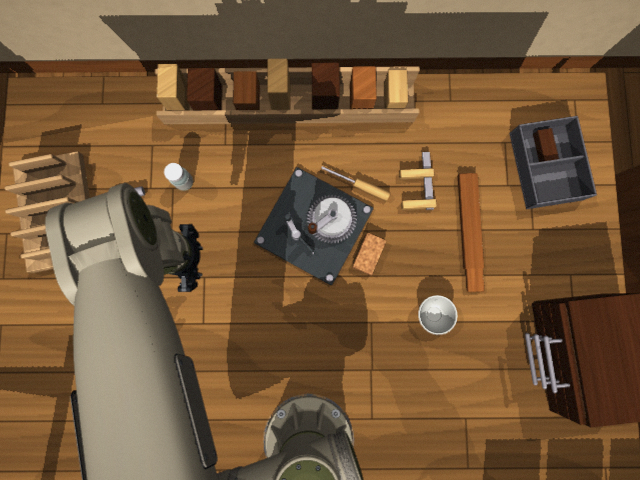

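The crank rests at its let-down position, the pawl is clear of the wheel (nose at composite (205,280)) and the other things are where they were. One numeric check, then hand in.

```bash
python3 - <<'E'
from h import *
k=onz("top",(202/3+244.7,194/3+159.7),.142); s=onz("top",(129/3+244.7,167/3+159.7),.078); p=onz("top",(152/3+244.7,223/3+159.7),.044)
h=np.array([.5717,-.0658]); print(k,np.degrees(np.arctan2(*(k[:2]-h)[::-1])),"stud",s,"piv",p,np.degrees(np.arctan2(*(s-p)[:2][::-1])))
a=cv2.imread("pics/top0.png");b=cv2.imread("pics/top_end.png")
d=cv2.absdiff(a,b).max(2); print([ (n,int((d[y0:y1,x0:x1]>60).sum())) for n,(x0,y0,x1,y1) in dict(glue=(160,160,195,192),driver=(318,160,392,202),block=(352,232,388,276),clamp=(398,145,440,210),neck=(455,165,486,294),bowl=(416,294,460,336)).items()])
print(env.hand_in())
E
```

```text
[ 0.53680061 -0.0132724   0.142     ] 123.60010490704555 stud [0.57137068 0.04867401 0.078     ] piv [0.52804588 0.03060656 0.044     ] 22.637274565887065
[('glue', 0), ('driver', 144), ('block', 0), ('clamp', 0), ('neck', 0), ('bowl', 0)]
the job is handed in; nothing more can be done
None
```

The pawl is off, the spring is let down on its stop, and I handed the job in at about 19 s of the 48 s limit.

- **Lever:** I gripped the stud and led it over. It slipped in the pads near the end, so I pushed it again with shut fingers. It held against 10 N without moving, so I took it to be on its stop.
- **Easing back:** I gripped the knob, which took the spring load, and wound on about 6°. The side view showed the pawl nose clear of the wheel. I then led the crank back at about 0.7 rad/s for roughly 160°, held all the way, until a 15 N reaction showed the stop. That matches the drum angle I worked out from the spring force (about 2.8 rad).

**Last checks:**
- After I let go, the knob stayed where the hand had left it, to within about 4 mm.
- The pawl was still clear of the wheel, and the gripper was touching nothing.
- The lever's turn is only roughly known from pixels. It read 46–48° in the first check, against 46° for fully off. A later reading of its direction differs from the earlier ones by several degrees.
- Comparing the first and last top views, the glue jar, sanding block, clamp, neck blank and bowl showed no change.
- The screwdriver's area changed by 144 pixels. I put that down to the knob and its shadow leaving that area, since the screwdriver looked unmoved by eye, but I did not measure it separately.
- The hammer was mostly hidden by the arm in the last picture, so I could not check it. Nothing went near it.

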